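# Third hand at the lab bench: press the T-bracket against the sprung stop

## Robot

A 6-joint arm with a two-finger parallel gripper is mounted at the origin on the work surface. World frame = base frame: x ahead of the robot, y to its left, z up, the work surface at z = 0. Lengths are in m, angles in rad, forces in N, time in s.
With the tool pointing down it reaches from about 0.275 to 0.725 m from the base axis. Payload 15.9 kg.
Tool frame: the origin (TCP) lies midway between the tips of the shut fingers; the grasp point (between the pads) lies r.pinch_z behind it (r.pinch_z is the distance from the TCP to the grasp point, in m); z points along the fingers, y is the direction in which the jaws open and shut (so a half turn about z gives the same grasp; the last joint's range is limited). The gripper opens to 85 mm and grips with 20 to 120 N. Pads are 22 mm wide; open, the fingers measure 114 mm over their backs; the gripper's body (76 mm by 85 mm) begins 54 mm behind the grasp point. The pads swing forward as they close: fully open they stand 13 mm farther back than shut.
Start: joints at [1.162, 0.213, -0.034, 1.323, 0, 1.571], TCP at [0.199, 0.459, 0.231] pointing down, gripper open.
Joint ranges: [-2.98, 2.98], [-0.74, 1.72], [-1.14, 1.35], [-2.1, 2.04], [-1.57, 1.44], [-3.14, 3.14]. Speed limits (rad/s): [1.89, 1.89, 2.39, 2.57, 3.14, 3.14].

## Interface

Orientations are given as a 3x3 rotation matrix whose columns are the frame's x, y, z axes.
In Python, from station import r gives the robot as it stands. Calls block until the motion is done:
- r.reach(position, orientation): joint-space move of the TCP to a pose.
- r.servo_line(position, frame=None, vel=0.15, f_stop=None): straight line of the TCP; frame=None keeps the orientation; vel is the mean speed in m/s. With f_stop (N) it stops when the force on the tool has changed by that much, and returns True; else False.
- r.movej(angles): joint-space move.
- r.command_gripper(opening): finger opening in m; the grip force is fixed at half the most; returns when the fingers have stopped.
- r.hold(seconds).
- r.inverse_kinematics(position, orientation): joint angles nearest the present ones, or None.
- r.get_state(): the state.
- r.read_camera(name): name is "scene" or "top" or "wrist"; returns the picture (420x560x3 uint8, red, green, blue); there is no depth.
- r.camera_model(name): a dict with "K" (3x3 intrinsics, pixels), "R" (3x3) and "t" (3): a world point X has camera coordinates R X + t; the wrist camera has in their place "T_tool_cam" (4x4, takes a point from camera to tool coordinates, whose origin is the TCP and whose axes are the flange's). Camera axes: x right, y down, z forward; pixel columns grow to the right and rows downward; lengths in m; the calibration is good to about 2 mm. A picture is of the moment at which its call begins: read the wrist's pose just before it. camera_model takes no time and is no camera call.
A pose or a line that the arm cannot do raises r.PlanningError and nothing moves.
- r.finish_job(): hands the job in, once; it reports no verdict.
The state is a dict: "t": time; "joints": joint angles; "joint_vel": joint speeds; "joint_torque": joint torques, N m; "tool_pos": TCP position; "tcp_rot": TCP orientation; "contact_force": force on the tool from outside, world axes, zero at the start; "moment": the same for the moment, N m; "finger_gap": finger opening in m.
Only numpy, scipy, OpenCV 4.12 (cv2) and the standard library are available. Lean on these libraries where they do the work, as an engineer would, in place of code of your own. Each camera call takes 0.05 s, during which the arm holds its last target.

## Task

I need a third hand while I screw down a microscope bracket: take the T-shaped bracket out of the parts tray, set it flat on the bed of the jig, centred in front of the sprung stop with its wide face squarely against it, and press with a steady 10 newtons or so, so that the stop's pointer stands between the two marks on the housing; never ram the stop to the end of its travel. Hold that push steadily for at least three seconds and finish while still holding: do not let go or ease off. Leave the other parts in the tray and everything else on the bench where they are.

Things in the scene. Friction and masses are not known exactly. Their poses are not given: they have to be found in the camera images.
- bracket: The part to hold: aluminium, T-shaped from above, 0.10-0.19 kg, in a tray compartment. Origin: centre of underside, z up. Plate 60 mm wide (y), 8 thick, 45 high, its flat wide face (goes against the stop) at x = +30 mm. Behind it a central rib 14 mm thick (y), 40 high, from x = +22 to -30: grip it across, around x = -6. In the tray its x is within 0.6 rad of the world's.
- jig: Jig fixed to the bench. Aluminium bed 130 mm wide (y), from x = -120 to +130 mm, top 20 mm above the bench. A white housing 100 mm wide, top 65 mm above the bench, at x = +70 to +100 holds the sprung stop. Origin: on the bed's middle line at bench height. Press along its +x, which points away from the robot (within 0.35 rad).
- stop_plate: Sprung stop: upright steel plate 10 mm thick (x), 84 wide, 46 high, sliding along the jig's +x; same axes. Origin: centre of its underside, 2 mm above the bed, at rest at jig x = +25 mm; press on its face at x = -5. A dark pointer strip on top reaches back over the housing; its tip (x = +46) is at the two marks on the housing when pushed in 7.5 mm (6 N) and 17.5 mm (14 N).
- stop_slide (a joint): How far the stop plate has been pushed in, m: 0 at rest, 0.025 at the end of its travel. The spring pushes back with 0.8 N per mm and no preload (10 N at 0.0125), lightly damped, almost no friction.
- tray: Open grey plastic tray fixed to the bench, 230 by 230 mm, walls and two crossing dividers 5 mm thick and 30 mm high, inner floor 5 mm above the bench; four equal compartments with centres 56 mm from the tray's middle along its x and y. Origin: centre of the underside.
- angle: Another aluminium part in the tray, L-shaped from above (same plate as the bracket, but the rib at one end of it, at y = +23 mm). Leave it. Origin: underside.
- bar: Plain aluminium bar 64 x 20 x 30 mm in the tray. Leave it. Origin: centre of the underside.
- collar: Aluminium ring 52 mm across, 28 mm high, in the tray. Leave it. Origin: centre of the underside.
- screwdriver: Screwdriver lying on the bench to the left of the jig, about 0.2 m long. Leave it.
- jar: Specimen jar 54 mm across, 70 mm high, standing beyond the jig and tray. Leave it. Origin: centre of the underside.
- slide_box: Flat blue slide box 92 x 172 x 34 mm beyond the jig. Leave it. Origin: centre of the underside.
- dish: White dish 80 mm across, 15 mm high, beyond the tray. Leave it. Origin: centre of the underside.

How it is judged:
By the outcome, as a careful person would: the job done as asked, in the order asked, and still so for the second after the job is handed in, while the arm keeps its last pose, push and grip.
It also fails if it takes over 51 s, if anything falls off the work surface, if the arm or the gripper's body presses on something with over 40 N, if the wrist force passes 120 N, or if a joint passes its speed limit or range.

## Working session

There is one attempt and no reset: what is moved stays moved. The work goes in short steps, each a Python script; the robot and the scene stay as the last script left them, time stands still between calls to the robot, and variables do not carry over. Pictures are saved under pics/ and viewed, and the job is handed in when it is done.

```bash
ls; mkdir -p pics
python3 - <<'E'
from station import r
import cv2
for n in("scene","top","wrist"):
    cv2.imwrite(f"pics/{n}0.png",r.read_camera(n)[:,:,::-1])
    print(n,{k:v.round(4).tolist() for k,v in r.camera_model(n).items() if hasattr(v,'round')})
s=r.get_state();print(s, r.pinch_z)
E
```

```text
pics
scene {'K': [[499.2117, 0.0, 280.1243], [0.0, 499.2117, 205.4461], [0.0, 0.0, 1.0]], 'R': [[-0.8484, 0.5294, 0.001], [0.44, 0.7061, -0.5548], [-0.2944, -0.4702, -0.832]], 't': [0.5037, -0.2749, 1.3898]}
top {'K': [[437.8954, 0.0, 288.0572], [0.0, 437.8954, 203.121], [0.0, 0.0, 1.0]], 'R': [[-0.0226, -0.9997, -0.0104], [-0.9905, 0.0238, -0.1352], [0.1354, 0.0072, -0.9908]], 't': [0.0848, 0.6184, 0.9281]}
wrist {'K': [[305.4575, 0.0, 283.7793], [0.0, 305.4575, 209.19], [0.0, 0.0, 1.0]], 'T_tool_cam': [[-0.001, -0.9611, -0.2762, 0.0697], [1.0, -0.0013, 0.0008, 0.0012], [-0.0012, -0.2762, 0.9611, -0.1421], [0.0, 0.0, 0.0, 1.0]]}
{'t': 0.15, 'joints': array([ 1.16196203e+00,  2.13220084e-01, -3.48548153e-02,  1.32349241e+00,
       -2.10191263e-05,  1.57080540e+00]), 'joint_vel': array([ 0.00040741, -0.00016205,  0.00170677, -0.00032047, -0.00098056,
        0.00141387]), 'joint_torque': array([ 8.80760235e-04, -6.86409760e+01,  4.87246299e+01,  1.32119923e-02,
        5.92234937e-05, -3.43018917e-05]), 'tool_pos': array([0.19868195, 0.45857255, 0.23096522]), 'tcp_rot': array([[-9.17581256e-01,  3.97548180e-01, -2.87210160e-04],
       [ 3.97548283e-01,  9.17580977e-01, -7.15799272e-04],
       [-2.10261186e-05, -7.70983901e-04, -9.99999703e-01]]), 'contact_force': array([ 0.71708812,  0.7591587 , -0.09653092]), 'moment': array([-0.05955786,  0.02780306,  0.04819938]), 'finger_gap': 0.0852185009833686} 0.0187
```

View pics/top0.png

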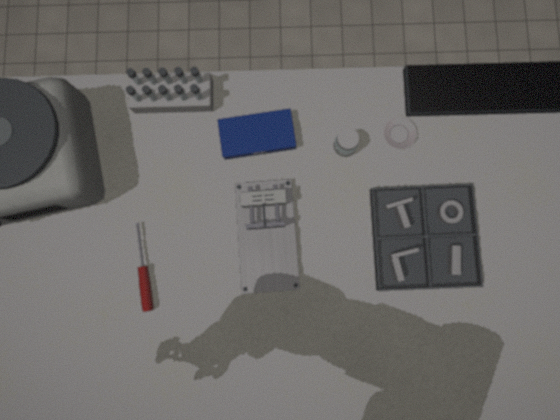

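View pics/scene0.png

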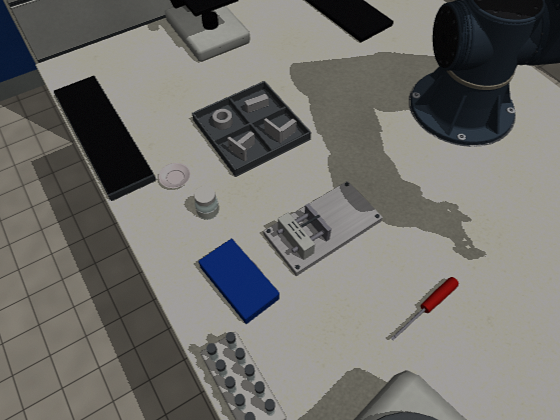

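View pics/wrist0.png

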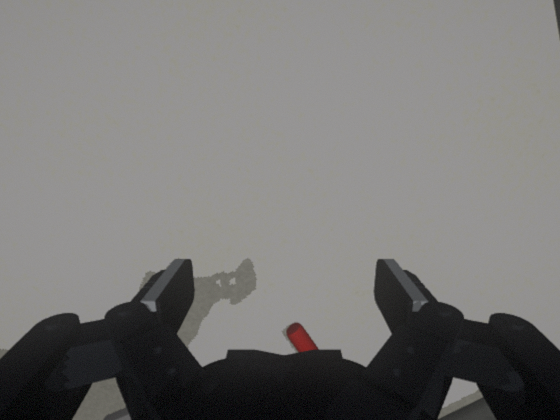

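The top view shows the T-bracket in the tray's upper-left compartment near (403,211), the L-shaped angle below it near (402,262), and the jig around (266,237) with the stop plate near (266,224). I'll enlarge both regions.

```bash
cat > h.py <<'E'
import numpy as np,cv2
from station import r
def px2w(cam,uv,z):
    m=r.camera_model(cam);d=m["R"].T@np.linalg.inv(m["K"])@np.array([uv[0],uv[1],1.]);c=-m["R"].T@m["t"]
    return c+d*(z-c[2])/d[2]
def wristcam(s):
    m=r.camera_model("wrist");T=np.eye(4);T[:3,:3]=s["tcp_rot"];T[:3,3]=s["tool_pos"];return m["K"],T@m["T_tool_cam"]
def wpx2w(s,uv,z):
    K,T=wristcam(s);d=T[:3,:3]@np.linalg.inv(K)@np.array([uv[0],uv[1],1.]);c=T[:3,3]
    return c+d*(z-c[2])/d[2]
def wproj(s,P):
    K,T=wristcam(s);p=K@(T[:3,:3].T@(np.asarray(P)-T[:3,3]));return p[:2]/p[2]
def crop(src,dst,x0,y0,x1,y1,k):
    im=cv2.imread(src)[y0:y1,x0:x1];im=cv2.resize(im,None,fx=k,fy=k,interpolation=cv2.INTER_CUBIC)
    cv2.imwrite(dst,im)
E
python3 - <<'E'
from h import *
crop("pics/top0.png","pics/top0a.png",365,178,490,294,6)
crop("pics/top0.png","pics/top0b.png",222,174,312,299,4.8)
E
```

```text
(no output)
```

View pics/top0a.png

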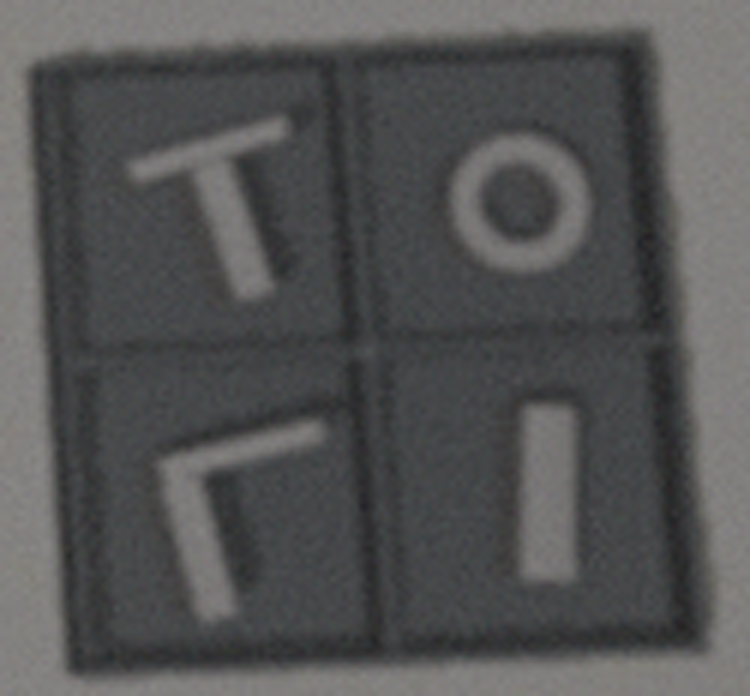

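View pics/top0b.png

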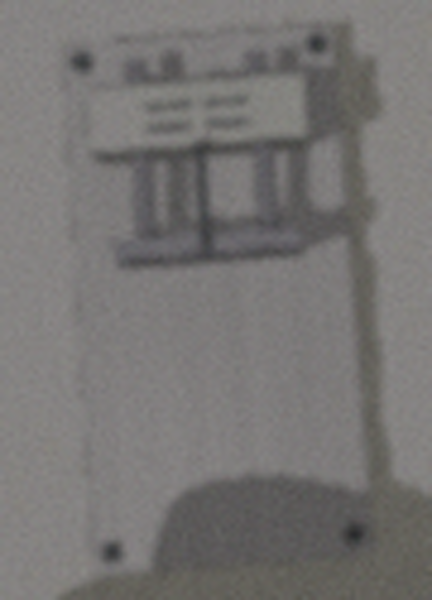

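Run:
```python
from h import *
A=lambda p:(p[0]/6+365-.4,p[1]/6+178-.4)
B=lambda p:(p[0]/4.8+222-.4,p[1]/4.8+174-.4)
a,b=[px2w("top",A(p),.05) for p in((133,168),(287,127))];e=px2w("top",A((256,297)),.045)
x=(a-b);ax=np.array([x[1],-x[0]])
if ax[0]<0:ax=-ax
print("plate",a,b,"w",np.linalg.norm(a-b),"yaw",np.arctan2(ax[1],ax[0]));m=(a+b)/2
d=m[:2]-e[:2];print("rib end",e,"len",np.linalg.norm(d),"yaw",np.arctan2(d[1],d[0]),"origin",m[:2]-26*.001*d/np.linalg.norm(d))
c=[px2w("top",B(p),.02) for p in((82,62),(317,43),(111,552),(354,534))]
f=(c[0]+c[1])/2;n=(c[2]+c[3])/2;d=f-n;print("screws",np.round(c,4).tolist(),"yaw",np.arctan2(d[1],d[0]),"center",(f+n)/2)
s=[px2w("top",B(p),.068) for p in((118,257),(300,240))];print("stop top",s,np.linalg.norm(s[0]-s[1]))
d=s[0]-s[1];print("yaw from plate",np.arctan2(-d[0],d[1]))
h=[px2w("top",B(p),.065) for p in((92,150),(305,140),(97,90),(303,73))];print("housing",np.round(h,4).tolist())
for P in([.25,-.2,.3],[.42,.02,.3]):pass
```

```text
plate [ 0.60849922 -0.14588913  0.05      ] [ 0.62226359 -0.20289057  0.05      ] w 0.058639765592612594 yaw 0.2369384430197083
rib end [ 0.56066346 -0.18920284  0.045     ] len 0.05668754753813873 yaw 0.2643783926096295 origin [ 0.59028477 -0.1811839 ]
screws [[0.6642, 0.1823, 0.02], [0.6707, 0.0704, 0.02], [0.4349, 0.1706, 0.02], [0.4405, 0.0585, 0.02]] yaw 0.05121125749687926 center [0.55257919 0.12047328 0.02      ]
stop top [array([0.56693608, 0.16108093, 0.068     ]), array([0.57263206, 0.07965575, 0.068     ])] 0.08162415606410552
yaw from plate 0.06983976584219996
housing [[0.6158, 0.1727, 0.065], [0.6181, 0.0765, 0.065], [0.6432, 0.1702, 0.065], [0.6487, 0.0767, 0.065]]
```

```bash
cat >> h.py <<'E'
def Rt(yaw,sgn=1):
    # tool z down, tool x = sgn * (yaw direction)
    x=sgn*np.array([np.cos(yaw),np.sin(yaw),0]);z=np.array([0,0,-1.]);return np.column_stack([x,np.cross(z,x),z])
E
python3 - <<'E'
from h import *
for sg in(1,-1):
    for P,y in(([.55,.12,.23],.06),([.585,-.183,.2],.25),([.585,-.183,.014],.25),([.54,.12,.03],.06)):
        q=r.inverse_kinematics(P,Rt(y,sg)); print(sg,P,None if q is None else np.round(q,2))
E
```

```text
1 [0.55, 0.12, 0.23] [ 0.21  0.35  0.14  1.36  0.   -2.99]
1 [0.585, -0.183, 0.2] [-0.3   0.46  0.23  1.34  0.    2.59]
1 [0.585, -0.183, 0.014] [-0.3   0.56 -0.09  0.92  0.    2.59]
1 [0.54, 0.12, 0.03] [ 0.22  0.44 -0.25  0.88  0.   -2.98]
-1 [0.55, 0.12, 0.23] [0.21 0.35 0.14 1.36 0.   0.15]
-1 [0.585, -0.183, 0.2] [-0.3   0.46  0.23  1.34  0.   -0.55]
-1 [0.585, -0.183, 0.014] [-0.3   0.56 -0.09  0.92  0.   -0.55]
-1 [0.54, 0.12, 0.03] [ 0.22  0.44 -0.25  0.88  0.    0.16]
```

Run:
```python
from h import *
r.reach([.53,.12,.20],Rt(.06,-1)); s=r.get_state(); print(s["t"])
import pickle
im=r.read_camera("wrist");pickle.dump(s,open("s1.pkl","wb"));cv2.imwrite("pics/wjig.png",im[:,:,::-1])
r.reach([.575,-.183,.17],Rt(.25,-1)); s=r.get_state(); print(s["t"])
im=r.read_camera("wrist");pickle.dump(s,open("s2.pkl","wb"));cv2.imwrite("pics/wbr.png",im[:,:,::-1])
```

```text
1.8833
3.1083
```

View pics/wjig.png

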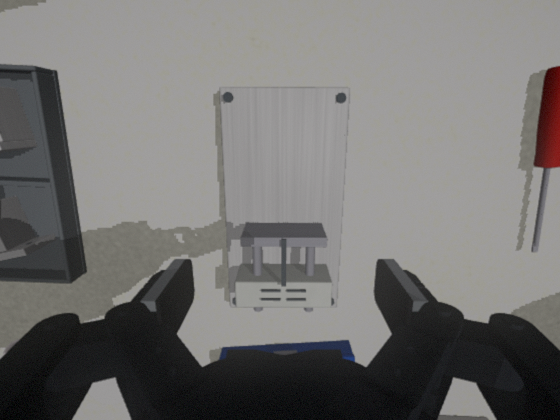

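View pics/wbr.png

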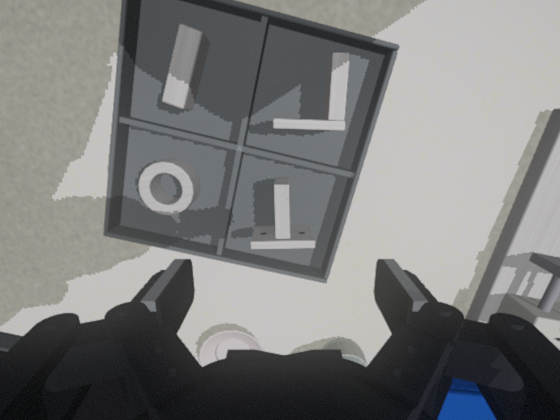

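The jig picture shows the bed corners at about (220,88) and (350,88), the stop plate at rows 224–246 and columns 240–327, and the pointer at column 283. The tray picture shows the bracket with its plate at row 244, columns 251–315, and its rib up to (282,180). I'll zoom in to measure these.

Run:
```python
from h import *
crop("pics/wjig.png","pics/wjiga.png",210,205,355,320,5.2)
crop("pics/wjig.png","pics/wjigb.png",205,75,365,115,5)
crop("pics/wbr.png","pics/wbra.png",235,165,335,265,6)
```

```text
(no output)
```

View pics/wjiga.png

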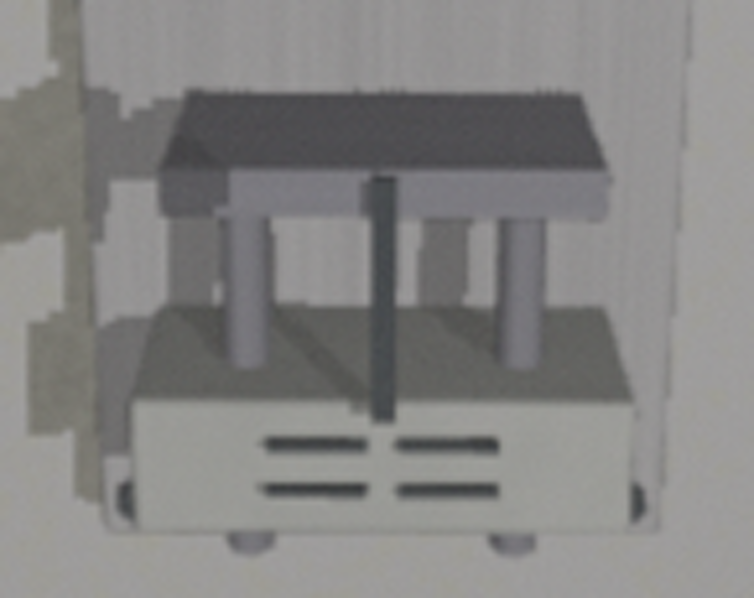

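View pics/wjigb.png

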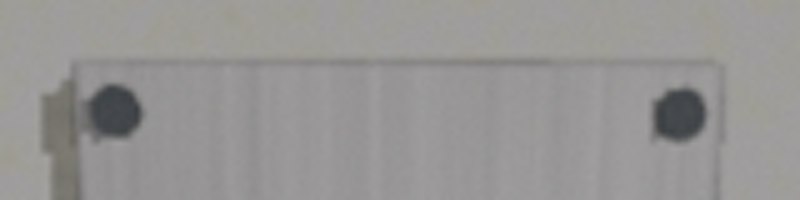

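View pics/wbra.png

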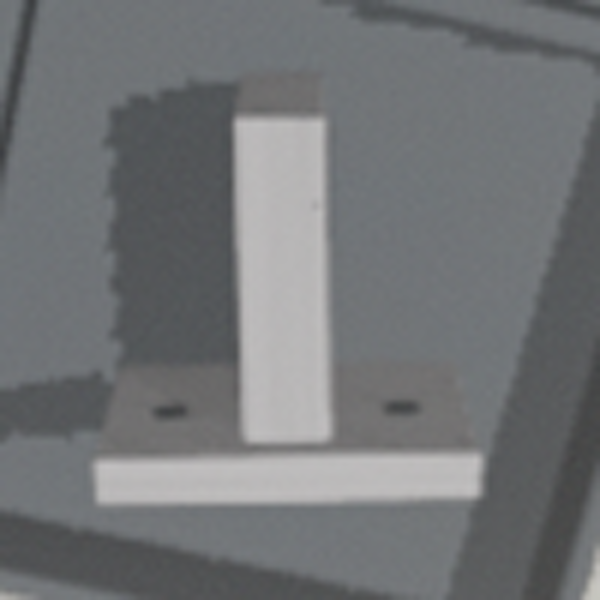

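```bash
cat > fit.py <<'E'
from h import *
import pickle
from scipy.optimize import least_squares
def fit(s,pts,p0):
    def w(p,P):
        c,n=np.cos(p[2]),np.sin(p[2]);return np.array([p[0]+c*P[0]-n*P[1],p[1]+n*P[0]+c*P[1],P[2]])
    f=lambda p:np.concatenate([wproj(s,w(p,P))-uv for uv,P in pts])
    o=least_squares(f,p0,x_scale=[.01,.01,.1]);return o.x,np.round(o.fun.reshape(-1,2),1)
E
python3 - <<'E'
from fit import *
s1,s2=[pickle.load(open(f"s{i}.pkl","rb")) for i in(1,2)]
z=.005
C=lambda p:(p[0]/6+235-.4,p[1]/6+165-.4)
mm=lambda *a:np.array(a)/1000
pts=[(C((95,502)),mm(30,30,50)),(C((482,495)),mm(30,-30,50)),(C((95,460)),mm(22,30,50)),(C((482,454)),mm(22,-30,50)),
 (C((235,117)),mm(-30,7,45)),(C((326,117)),mm(-30,-7,45)),(C((241,76)),mm(-30,7,5)),(C((320,74)),mm(-30,-7,5))]
print("bracket",*fit(s2,pts,[.59,-.18,.25]))
D=lambda p:(p[0]/5.2+210-.4,p[1]/5.2+205-.4)
E_=lambda p:(p[0]/5+205-.4,p[1]/5+75-.4)
bed=[(E_((75,62)),mm(-120,65,20)),(E_((722,64)),mm(-120,-65,20)),(D((660,532)),mm(130,-65,20))]
hs=[(D((133,403)),mm(70,50,65)),(D((631,403)),mm(70,-50,65)),(D((133,530)),mm(100,50,65)),(D((631,530)),mm(100,-50,65))]
st=[(D((163,168)),mm(20,42,68)),(D((608,168)),mm(20,-42,68)),(D((160,217)),mm(30,42,68)),(D((608,219)),mm(30,-42,68)),(D((187,93)),mm(20,42,22)),(D((582,93)),mm(20,-42,22))]
for n,q in(("bed",bed),("housing",hs),("stop",st),("all",bed+hs+st)):
    print(n,*fit(s1,q,[.547,.12,.055]))
E
```

```text
bracket [ 0.59066113 -0.17868816  0.28631861] [[ 65.1   0.3]
 [-64.    3.7]
 [ 65.   -0.7]
 [-64.5   2.5]
 [ 14.8   0.8]
 [-16.1   1.4]
 [ 13.2  -0.2]
 [-13.8   0.6]]
bed [0.52821034 0.18232208 0.74679927] [[ 100.5  -34.2]
 [-129.    53.6]
 [  24.2   -2.2]]
housing [ 0.71728157  0.13201056 -3.08268783] [[ -0.1  25.8]
 [  0.1  25.8]
 [ -1.4 -24.4]
 [  1.4 -24.4]]
stop [ 0.59481637  0.12526367 -3.0839093 ] [[ -0.8   7.2]
 [  0.5   7.4]
 [ -0.7 -11.9]
 [  1.  -12.2]
 [  0.2   5.6]
 [ -0.2   5.7]]
all [0.55288493 0.12044214 0.36576641] [[  88.   -10.6]
 [-164.9   30.9]
 [ -73.4   14.1]
 [ 114.7  -11.7]
 [ -75.4   14.8]
 [ 121.8  -11. ]
 [ -66.2   14.3]
 [  88.6   -8.1]
 [ -80.3   16.4]
 [  91.9   -8.1]
 [ -76.9   15.6]
 [  77.9   -7.9]
 [ -70.4   13.8]]
```

```bash
cat > m.py <<'E'
from fit import *
s1,s2=[pickle.load(open(f"s{i}.pkl","rb")) for i in(1,2)]
C=lambda p:(p[0]/6+235-.4,p[1]/6+165-.4)
mm=lambda a,b,c:np.array((a,-b,c))/1000   # image right = +y
pts=[(C((95,502)),mm(30,30,50)),(C((482,495)),mm(30,-30,50)),(C((95,460)),mm(22,30,50)),(C((482,454)),mm(22,-30,50)),
 (C((235,117)),mm(-30,7,45)),(C((326,117)),mm(-30,-7,45)),(C((241,76)),mm(-30,7,5)),(C((320,74)),mm(-30,-7,5))]
print("bracket",*fit(s2,pts,[.59,-.18,.25]))
D=lambda p:(p[0]/5.2+210-.4,p[1]/5.2+205-.4)
E_=lambda p:(p[0]/5+205-.4,p[1]/5+75-.4)
bed=[(E_((75,62)),mm(-120,65,20)),(E_((722,64)),mm(-120,-65,20)),(D((660,532)),mm(130,-65,20))]
hs=[(D((133,403)),mm(70,50,65)),(D((631,403)),mm(70,-50,65)),(D((133,530)),mm(100,50,65)),(D((631,530)),mm(100,-50,65))]
st=[(D((163,168)),mm(20,42,68)),(D((608,168)),mm(20,-42,68)),(D((160,217)),mm(30,42,68)),(D((608,219)),mm(30,-42,68)),(D((187,93)),mm(20,42,22)),(D((582,93)),mm(20,-42,22))]
for n,q in(("bed",bed),("housing",hs),("stop",st),("all",bed+hs+st)):
    print(n,*fit(s1,q,[.547,.12,.055]))
E
python3 m.py
```

```text
bracket [ 0.58966078 -0.17892799  0.27030558] [[-0.   1. ]
 [ 0.1  1. ]
 [-0.5  0. ]
 [ 0.2 -0.3]
 [-0.4  0.1]
 [ 0.2 -0.2]
 [-0.1 -0.9]
 [ 0.5 -0.8]]
bed [0.54819115 0.12264947 0.05532757] [[-1.5 -0.5]
 [ 1.2 -0.3]
 [ 0.4  1.4]]
housing [0.54682889 0.1219578  0.05889889] [[-1.4 -0.6]
 [ 1.4 -0.6]
 [-0.2  0.8]
 [ 0.2  0.8]]
stop [0.54761422 0.12255207 0.05715398] [[-1.1  0.2]
 [ 0.8  0.3]
 [-0.2  0.4]
 [ 0.4  0.2]
 [-0.  -0.6]
 [ 0.1 -0.5]]Traceback (most recent call last):
  File "m.py", line 14, in <module>
    print(n,*fit(s1,q,[.547,.12,.055]))
             ~~~^^^^^^^^^^^^^^^^^^^^^^
  File "fit.py", line 8, in fit
    o=least_squares(f,p0,x_scale=[.01,.01,.1]);return o.x,np.round(o.fun.reshape(-1,2),1)
    return func(*args, **kwargs)
    result = trf(vector_fun.fun, vector_fun.jac, x0, f0, J0, lb, ub, ftol, xtol,
                 gtol, max_nfev, x_scale, loss_function, tr_solver,
                 tr_options.copy(), verbose, callback=callback_wrapped)
    return trf_no_bounds(
        fun, jac, x0, f0, J0, ftol, xtol, gtol, max_nfev, x_scale,
        loss_function, tr_solver, tr_
[... 876 characters left out ...]
~~~~~~~^^^^^^^^^^^^^^^^^^^^^^^^^^^^^^
    return np.atleast_1d(self.fun(x))
                         ~~~~~~~~^^^
    return self.f(x, *self.args, **self.kwargs)
           ~~~~~~^^^^^^^^^^^^^^^^^^^^^^^^^^^^^^
  File "fit.py", line 7, in <lambda>
    f=lambda p:np.concatenate([wproj(s,w(p,P))-uv for uv,P in pts])
                               ~~~~~^^^^^^^^^^
  File "h.py", line 12, in wproj
    K,T=wristcam(s);p=K@(T[:3,:3].T@(np.asarray(P)-T[:3,3]));return p[:2]/p[2]
        ~~~~~~~~^^^
  File "h.py", line 7, in wristcam
    m=r.camera_model("wrist");T=np.eye(4);T[:3,:3]=s["tcp_rot"];T[:3,3]=s["tool_pos"];return m["K"],T@m["T_tool_cam"]
ValueError: time passes only in moves, steps and waits
```

Run:
```python
from h import *
yaw=.267;R=Rt(yaw,-1);P=np.array([.584,-.1808,0])
r.command_gripper(.045)
r.reach(P+[0,0,.10],R)
print(r.servo_line(P+[0,0,.014],R,vel=.08,f_stop=12))
s=r.get_state();print(s["t"],s["tool_pos"],s["finger_gap"],s["contact_force"])
r.command_gripper(0.0)
s=r.get_state();print(s["t"],s["tool_pos"],s["finger_gap"],s["contact_force"],s["moment"])
r.servo_line(P+[0,0,.13],R,vel=.1)
r.hold(.3)
s=r.get_state();print(s["t"],s["tool_pos"],s["finger_gap"],s["contact_force"],s["moment"])
import pickle
im=r.read_camera("wrist");pickle.dump(s,open("s3.pkl","wb"));cv2.imwrite("pics/wheld.png",im[:,:,::-1])
```

```text
False
5.2417 [ 0.58438228 -0.18090034  0.0145568 ] 0.04502748733597854 [0.04857131 0.65337037 0.34394758]
5.625 [ 0.58431095 -0.18092376  0.01447723] 0.01296917104149837 [-0.41382152 -0.4694774   7.60486943] [-0.0040995   0.15871383  0.03075136]
7.2333 [ 0.58391787 -0.18076859  0.1297804 ] 0.013299909430702594 [-0.19311856  0.23298431 -1.67326906] [-0.00586835  0.06798272 -0.00870591]
```

View pics/wheld.png

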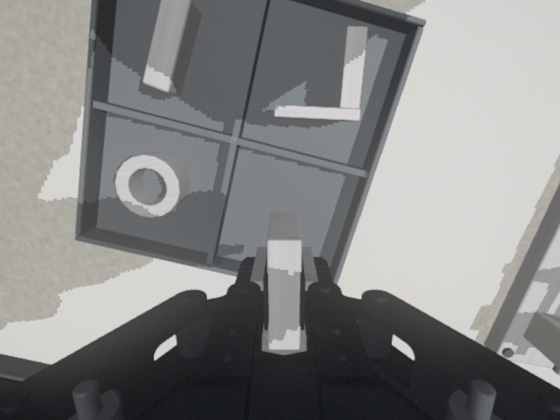

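The bracket is held: the rib runs up the middle at columns 268–301, with its end face at rows 213–240, and the other parts haven't moved. I'll check the held pitch and x offset.

Run:
```python
from h import *
crop("pics/wheld.png","pics/wheldz.png",235,200,335,360,3.7)
import pickle;s=pickle.load(open("s3.pkl","rb"))
# tool frame: bracket x=-30 -> tool x=.024 ; underside tool z=+.0095
for n,P in(("top",(.024,.007,-.0305)),("topR",(.024,-.007,-.0305)),("bot",(.024,.007,.0095)),("botR",(.024,-.007,.0095)),("topMid",(.024,0,-.0305))):
    print(n,wproj(s,s["tcp_rot"]@np.array(P)+s["tool_pos"]))
```

```text
top [299.72790069 240.71046447]
topR [264.01491363 240.75455702]
bot [295.79069289 211.66395014]
botR [268.75559135 211.69605925]
topMid [281.87192249 240.73251011]
```

View pics/wheldz.png

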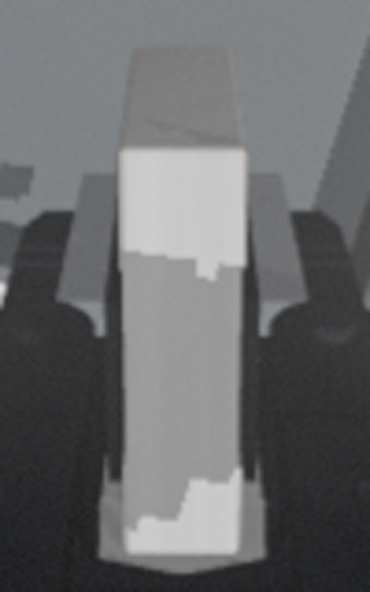

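The rib's midline sits about 2.6 px right of where the calibration predicts, so the wrist camera has a lateral bias of about 1 mm. I'll view the jig once more with the tool half-turned, so that averaging the two views cancels it.

Run:
```python
from h import *
import pickle
r.reach([.57,.121,.20],Rt(.057,1)); r.hold(.2); s=r.get_state(); print(s["t"],s["tool_pos"])
im=r.read_camera("wrist");pickle.dump(s,open("s4.pkl","wb"));cv2.imwrite("pics/wjig2.png",im[:,:,::-1])
crop("pics/wjig2.png","pics/wjig2a.png",200,60,370,240,3.3)
```

```text
9.5583 [0.57003341 0.12076947 0.19992207]
```

View pics/wjig2.png

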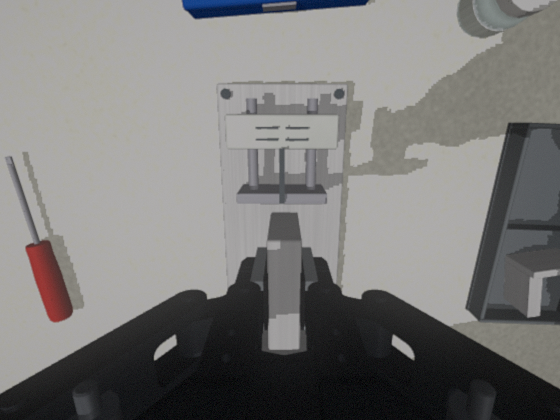

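View pics/wjig2a.png

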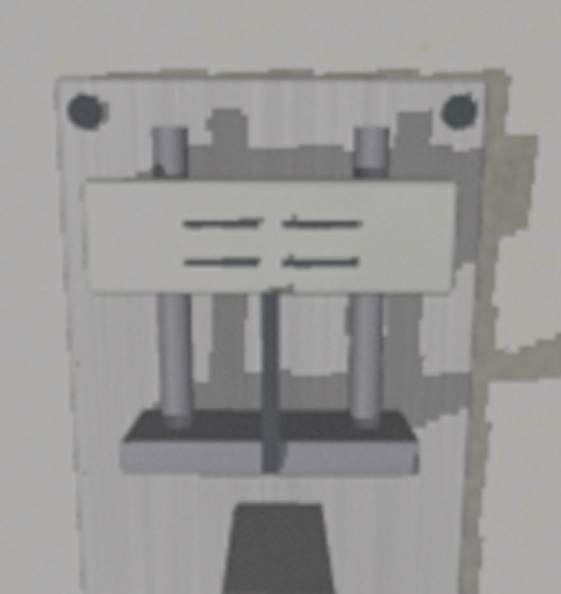

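The half-turned view shows the housing at columns 226–338 and rows 115–149, the stop's top at rows 193–203 and columns 236–327, and the pointer at column 282.

Run:
```python
from fit import *
import pickle
s=pickle.load(open("s4.pkl","rb"))
D=lambda p:(p[0]/3.3+200-.35,p[1]/3.3+60-.35)
mm=lambda a,b,c:np.array((a,b,c))/1000
hs=[(D((85,182)),mm(100,50,65)),(D((457,182)),mm(100,-50,65)),(D((92,293)),mm(70,50,65)),(D((450,291)),mm(70,-50,65))]
st=[(D((121,442)),mm(30,42,68)),(D((417,440)),mm(30,-42,68)),(D((121,473)),mm(20,42,68)),(D((418,473)),mm(20,-42,68))]
bed=[(D((57,79)),mm(130,65,20)),(D((486,80)),mm(130,-65,20))]
for n,q in(("housing",hs),("stop",st),("bed",bed)):
    print(n,*fit(s,q,[.547,.12,.055]))
print(r.get_state()["t"])
```

```text
housing [0.54720128 0.12233155 0.05760022] [[-1.4 -0.7]
 [ 1.3 -1. ]
 [-1.7  0.8]
 [ 1.8  1.2]]
stop [0.54781549 0.12303951 0.05920302] [[-0.8 -0.5]
 [ 0.9 -0.2]
 [-0.3  0.6]
 [ 0.2  0.3]]
bed [0.54648692 0.12286985 0.05305709] [[-1.2  0.1]
 [ 1.2  0.1]]
9.6083
```

Both views agree: jig at about (0.5473, 0.1225), yaw 0.0575. The rib sits at the gripper's own midline. Next I'll lower the bracket onto the bed about 15 mm in front of the stop.

```bash
cat >> h.py <<'E'
J=np.array([.5473,.1225,0]);JY=.0575
ux=np.array([np.cos(JY),np.sin(JY),0]);uy=np.array([-np.sin(JY),np.cos(JY),0])
def jp(x,y,z):return J+ux*x+uy*y+np.array([0,0,z])
def show(tag=""):
    s=r.get_state();d=s["tool_pos"]-J;f=s["contact_force"]
    x=s["tcp_rot"][:,0]
    print(tag,"t%.2f"%s["t"],"jig xyz mm",np.round(1e3*np.array([d@ux,d@uy,d[2]]),2),"F jig",np.round([f@ux,f@uy,f[2]],2),"M",np.round(s["moment"],2),"gap %.4f"%s["finger_gap"],"yawerr %.4f"%(np.arctan2(-x[1],-x[0])-JY),"tilt",np.round(s["tcp_rot"][:2,2],4));return s
E
python3 - <<'E'
from h import *
R=Rt(JY,-1)
r.reach(jp(-.034,0,.10),R); r.hold(.3); show("above")
r.servo_line(jp(-.034,0,.036),R,vel=.06)
r.hold(.2);show("near")
print(r.servo_line(jp(-.034,0,.026),R,vel=.01,f_stop=3));r.hold(.2)
show("down")
for c in("top","scene"): cv2.imwrite(f"pics/{c}1.png",r.read_camera(c)[:,:,::-1])
crop("pics/scene1.png","pics/scene1a.png",250,160,400,290,5)
E
```

```text
above t12.57 jig xyz mm [-3.3970e+01  1.0000e-02  1.0003e+02] F jig [-1.26  1.   -1.08] M [0.01 0.03 0.03] gap 0.0131 yawerr 0.0001 tilt [ 0.0001 -0.    ]
near t13.99 jig xyz mm [-3.380e+01  3.000e-02  3.626e+01] F jig [-0.14  0.15 -2.03] M [-0.   -0.02 -0.06] gap 0.0133 yawerr -0.0000 tilt [0.0005 0.0001]
True
down t14.87 jig xyz mm [-34.05  -0.    29.49] F jig [-1.27 -0.17  7.93] M [-0.04  0.14  0.02] gap 0.0132 yawerr -0.0000 tilt [-0.0001 -0.    ]
```

View pics/scene1a.png

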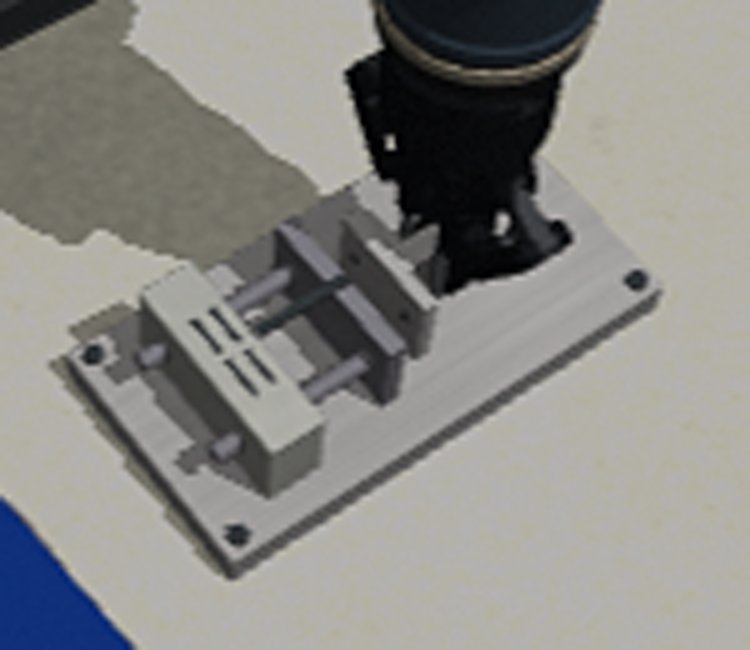

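The scene view shows the bracket flat on the bed, its plate parallel to the stop and roughly centred, with the wide face toward it. Now I'll slide it forward gently.

Run:
```python
from h import *
R=Rt(JY,-1); Z=.0294
r.servo_line(jp(-.022,0,Z),R,vel=.03);r.hold(.2);show("slide -22")
for x in(-.018,-.014,-.010,-.007):
    st=r.servo_line(jp(x,0,Z),R,vel=.02,f_stop=12);r.hold(.25);show(f"x {x*1e3} {st}")
cv2.imwrite("pics/scene2.png",r.read_camera("scene")[:,:,::-1])
crop("pics/scene2.png","pics/scene2a.png",250,170,350,280,6)
```

```text
slide -22 t15.74 jig xyz mm [-2.190e+01  2.000e-02  2.948e+01] F jig [2.69 0.52 1.57] M [-0.   -0.39 -0.01] gap 0.0130 yawerr 0.0000 tilt [0.0003 0.0001]
x -18.0 True t16.20 jig xyz mm [-2.039e+01  2.000e-02  2.948e+01] F jig [3.7  0.36 4.27] M [ 0.   -0.69  0.06] gap 0.0134 yawerr 0.0001 tilt [-0.0007 -0.    ]
x -14.0 True t16.66 jig xyz mm [-2.020e+01  2.000e-02  2.948e+01] F jig [-1.22  0.2   5.76] M [-0.01 -0.06  0.03] gap 0.0133 yawerr 0.0002 tilt [-0.0021 -0.    ]
x -10.0 True t17.14 jig xyz mm [-1.967e+01 -2.000e-02  2.951e+01] F jig [0.31 0.11 4.89] M [-0.04 -0.21  0.02] gap 0.0128 yawerr 0.0002 tilt [-0.0029 -0.0001]
x -7.0 True t17.63 jig xyz mm [-1.947e+01  1.000e-02  2.952e+01] F jig [-0.49  0.14  5.81] M [-0.03 -0.1   0.03] gap 0.0131 yawerr 0.0003 tilt [-0.0039 -0.0001]
```

View pics/scene2a.png

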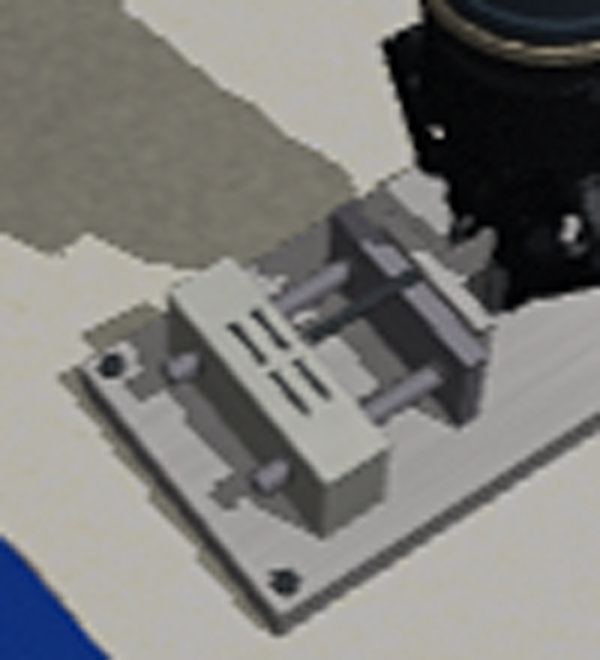

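The force stop tripped on start-up jerks rather than contact; the stop plate is still at rest with the bracket just behind it. The moves are short and the spring is soft (0.8 N/mm), so I'll continue with slow, position-bounded moves.

Run:
```python
from h import *
R=Rt(JY,-1); Z=.0295
for x in(-.019,-.016,-.013,-.010):
    r.servo_line(jp(x,0,Z),R,vel=.008);r.hold(.3);show(f"x {x*1e3}")
cv2.imwrite("pics/scene3.png",r.read_camera("scene")[:,:,::-1])
crop("pics/scene3.png","pics/scene3a.png",250,170,350,280,6)
```

```text
x -19.0 t18.23 jig xyz mm [-1.947e+01 -1.000e-02  2.947e+01] F jig [-0.62  0.26  6.13] M [ 0.05  0.08 -0.  ] gap 0.0131 yawerr 0.0001 tilt [-0.0008 -0.    ]
x -16.0 t19.06 jig xyz mm [-1.713e+01  1.000e-02  2.946e+01] F jig [-5.96  0.11 11.56] M [-0.05  1.    0.01] gap 0.0131 yawerr 0.0002 tilt [-0.0018 -0.0001]
x -13.0 t19.88 jig xyz mm [-14.31  -0.    29.45] F jig [-8.52 -0.1  13.11] M [-0.05  1.28  0.02] gap 0.0131 yawerr 0.0002 tilt [-0.0021 -0.0001]
x -10.0 t20.71 jig xyz mm [-11.75   0.    29.45] F jig [-10.81   0.78  16.28] M [-0.13  1.89 -0.08] gap 0.0132 yawerr 0.0002 tilt [-0.0028 -0.0001]
```

View pics/scene3a.png

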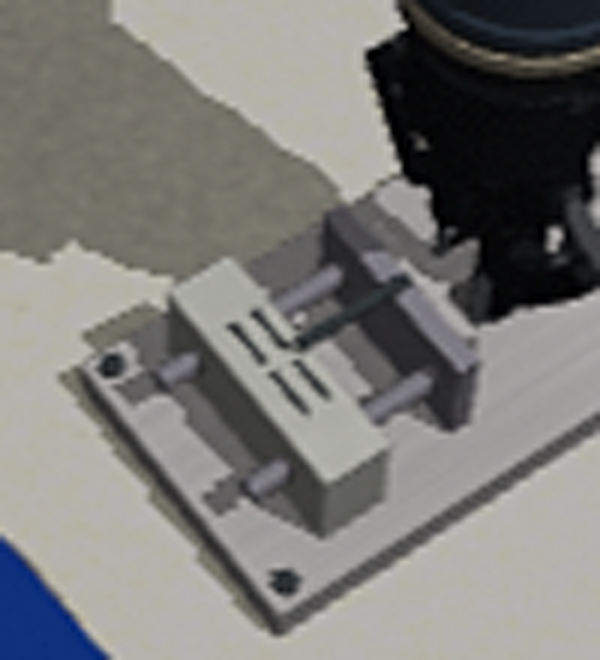

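Run:
```python
from h import *
R=Rt(JY,-1)
for x,Z in((-.008,.0299),(-.006,.0301),(-.004,.0301)):
    r.servo_line(jp(x,0,Z),R,vel=.008);r.hold(.3);show(f"x {x*1e3} {Z}")
cv2.imwrite("pics/scene4.png",r.read_camera("scene")[:,:,::-1])
cv2.imwrite("pics/top4.png",r.read_camera("top")[:,:,::-1])
crop("pics/scene4.png","pics/scene4a.png",250,170,350,280,6)
crop("pics/top4.png","pics/top4a.png",222,164,312,254,6)
```

```text
x -8.0 0.0299 t21.47 jig xyz mm [-9.830e+00 -1.000e-02  2.951e+01] F jig [-8.84 -0.49  8.23] M [-0.03  1.44 -0.  ] gap 0.0128 yawerr 0.0002 tilt [-0.0032 -0.0002]
x -6.0 0.0301 t22.17 jig xyz mm [-8.090e+00 -1.000e-02  2.951e+01] F jig [-9.39  0.24  7.47] M [ 0.03  1.55 -0.04] gap 0.0131 yawerr 0.0002 tilt [-0.0037 -0.0002]
x -4.0 0.0301 t22.87 jig xyz mm [-6.410e+00 -2.000e-02  2.949e+01] F jig [-11.5    0.66   9.72] M [-0.06  1.92 -0.04] gap 0.0130 yawerr 0.0003 tilt [-0.0043 -0.0003]
```

View pics/scene4a.png

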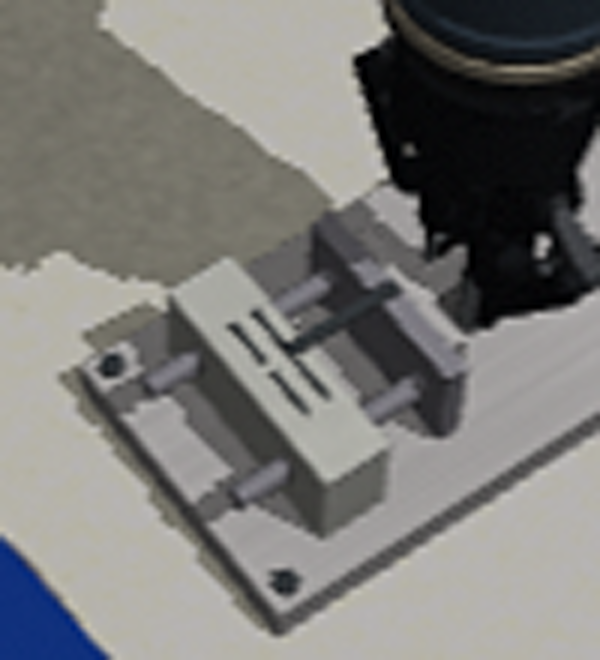

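View pics/top4a.png

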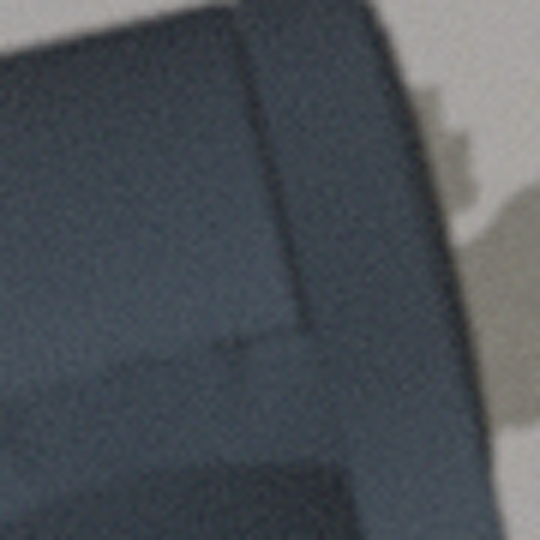

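Run:
```python
from h import *
m=r.camera_model("scene")
def pr(P):
    p=m["K"]@(m["R"]@P+m["t"]);p=p[:2]/p[2];return np.round((p-[250,170])*6+2.5,1)
print("marks",[pr(jp(x,0,.065)) for x in(.0785,.0885)])
for d in(0,7.5,10,12.5,15):print(d,pr(jp(.071+d/1e3,0,.068)))
print("housing corners",[pr(jp(x,y,.065)) for x in(.07,.1) for y in(.05,-.05)])
print("stop top corners d=10",[pr(jp(x,y,.068)) for x in(.03,.04) for y in(.042,-.042)])
ims=[cv2.imread(f"pics/scene{i}.png")[215:240,285:315] for i in(2,3,4)]
out=np.hstack([cv2.resize(i,None,fx=8.5,fy=8.5,interpolation=cv2.INTER_CUBIC) for i in ims]);cv2.imwrite("pics/cmp.png",out)
```

```text
marks [array([293.6, 363.4]), array([271.4, 377.1])]
0 [310.4 349. ]
7.5 [293.8 359.2]
10 [288.3 362.6]
12.5 [282.8 366. ]
15 [277.2 369.4]
housing corners [array([395.7, 449.7]), array([232.3, 258. ]), array([328.5, 492.4]), array([166.5, 297.3])]
stop top corners d=10 [array([470.3, 374.2]), array([331.4, 216.7]), array([448.6, 387.9]), array([310. , 229.5])]
```

View pics/cmp.png

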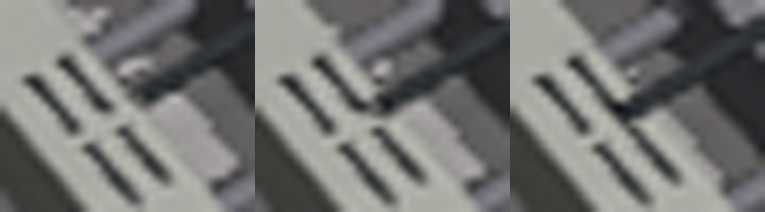

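The pointer tip is at the inner mark now, about 8–9 mm in. I'll go roughly 3.5 mm further.

Run:
```python
from h import *
R=Rt(JY,-1)
for x,Z in((-.0015,.0302),(.0005,.0302)):
    r.servo_line(jp(x,0,Z),R,vel=.008);r.hold(.3);show(f"x {x*1e3} {Z}")
cv2.imwrite("pics/scene5.png",r.read_camera("scene")[:,:,::-1])
ims=[cv2.imread(f"pics/scene{i}.png")[215:240,285:315] for i in(2,4,5)]
out=np.hstack([cv2.resize(i,None,fx=8.5,fy=8.5,interpolation=cv2.INTER_CUBIC) for i in ims]);cv2.imwrite("pics/cmp2.png",out)
# registration of moving stop-plate patch (rest vs later)
g=lambda i:cv2.cvtColor(cv2.imread(f"pics/scene{i}.png"),cv2.COLOR_BGR2GRAY).astype(np.float32)
m=r.camera_model("scene")
def pr(P):
    p=m["K"]@(m["R"]@P+m["t"]);return p[:2]/p[2]
t=g(2)[232:243,322:334]
for i in(3,4,5):
    S=g(i)[228:252,310:338];big=cv2.resize(S,None,fx=8,fy=8,interpolation=cv2.INTER_CUBIC);tb=cv2.resize(t,None,fx=8,fy=8,interpolation=cv2.INTER_CUBIC)
    _,v,_,l=cv2.minMaxLoc(cv2.matchTemplate(big,tb,cv2.TM_CCOEFF_NORMED));dx=l[0]/8-12;dy=l[1]/8-4
    e=(pr(jp(.04,.042,.045))-pr(jp(.03,.042,.045)))/10
    print(i,v,dx,dy,"d mm",np.dot([dx,dy],e)/np.dot(e,e))
```

```text
x -1.5 0.0302 t23.73 jig xyz mm [-4.24 -0.03 29.49] F jig [-13.62   0.45  10.28] M [-0.03  2.25  0.01] gap 0.0134 yawerr 0.0002 tilt [-0.0049 -0.0003]
x 0.5 0.0302 t24.43 jig xyz mm [-2.47 -0.05 29.5 ] F jig [-16.33   0.59  11.82] M [-0.01  2.57 -0.08] gap 0.0134 yawerr 0.0003 tilt [-0.0052 -0.0003]
3 0.9934853911399841 -1.375 0.875 d mm 3.859696173213932
4 0.9902620315551758 -3.25 2.0 d mm 9.036247133730605
5 0.9882538914680481 -4.75 2.875 d mm 13.145708501059758
```

View pics/cmp2.png

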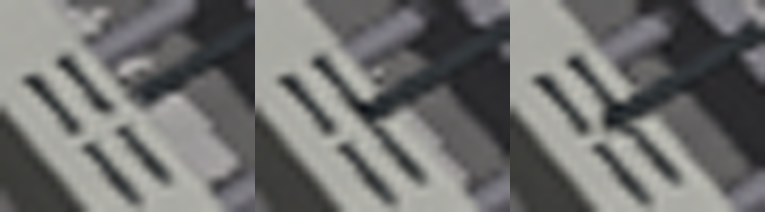

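Registration of the stop plate gives 13.1 mm of travel (about 10.5 N of spring force), and the pointer tip is between the marks. I'll hold and check that it stays steady.

Run:
```python
from h import *
for k in range(3):
    r.hold(1.6);show("hold")
cv2.imwrite("pics/scene6.png",r.read_camera("scene")[:,:,::-1])
a=cv2.imread("pics/scene5.png");b=cv2.imread("pics/scene6.png")
print("diff jig area",np.abs(a[215:250,270:340].astype(int)-b[215:250,270:340]).mean())
```

```text
hold t26.08 jig xyz mm [-2.47 -0.04 29.5 ] F jig [-16.14   0.29  12.61] M [-0.02  2.65 -0.03] gap 0.0130 yawerr 0.0003 tilt [-0.0052 -0.0003]
hold t27.68 jig xyz mm [-2.51 -0.05 29.48] F jig [-14.71   1.44  11.85] M [-0.06  2.57 -0.05] gap 0.0133 yawerr 0.0002 tilt [-0.0053 -0.0004]
hold t29.28 jig xyz mm [-2.5  -0.04 29.49] F jig [-15.74  -0.28  12.68] M [-0.04  2.6  -0.04] gap 0.0130 yawerr 0.0003 tilt [-0.0053 -0.0003]
diff jig area 0.714421768707483
```

View pics/scene6.png

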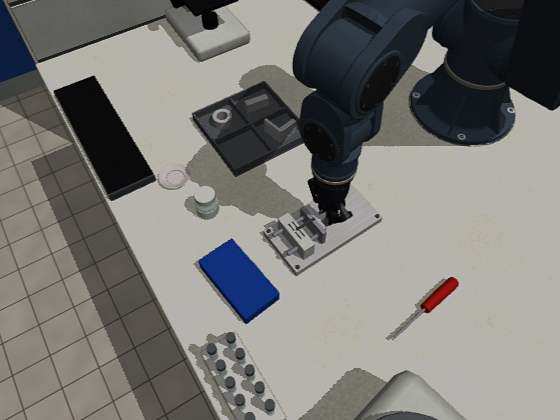

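The hold is steady: TCP drift is under 0.05 mm and the other objects are in place. One last zoom to check centring and squareness.

Run:
```python
from h import *
crop("pics/scene6.png","pics/scene6a.png",280,190,345,250,10)
```

```text
(no output)
```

View pics/scene6a.png

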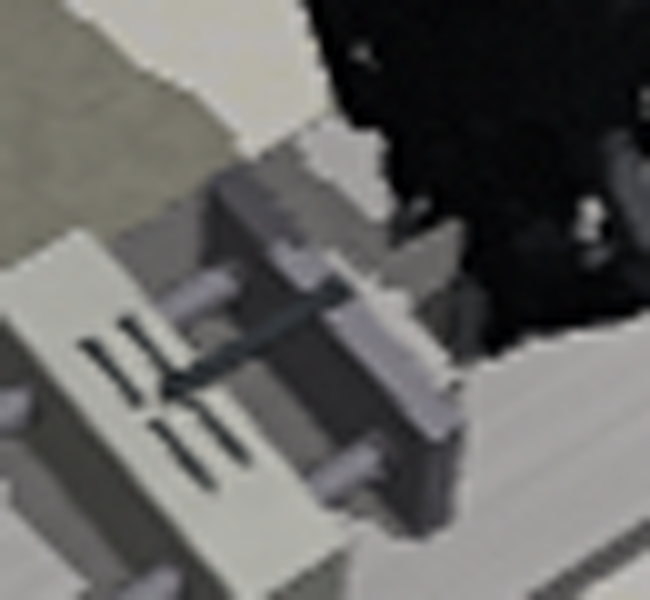

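Run:
```python
from h import *
m=r.camera_model("scene")
def pr(P):
    p=m["K"]@(m["R"]@P+m["t"]);return ((p[:2]/p[2])-[280,190])*10+4.5
im=cv2.imread("pics/scene6a.png");d=.013
# bias from mark mid / housing corner near: predicted corner (70,+50)
off=np.array([347,540])-pr(jp(.07,.05,.065));print(off, pr(jp(.07,-.05,.065))+off)
def poly(pts,c):cv2.polylines(im,[np.array([pr(jp(*p))+off for p in pts]).round().astype(int)],True,c,1)
poly([(.02+d,.042,.068),(.03+d,.042,.068),(.03+d,-.042,.068),(.02+d,-.042,.068)],(0,255,0))
f=.02+d
poly([(f,.03,.065),(f-.008,.03,.065),(f-.008,-.03,.065),(f,-.03,.065)],(0,0,255))
poly([(f-.008,.03,.065),(f,.03,.065),(f,.03,.02),(f-.008,.03,.02)],(0,0,255))
poly([(.07,.05,.065),(.1,.05,.065),(.1,-.05,.065),(.07,-.05,.065)],(255,0,0))
cv2.imwrite("pics/ov.png",im)
```

```text
[-12.76982427  -9.88702425] [ 74.71517389 220.44816754]
```

View pics/ov.png

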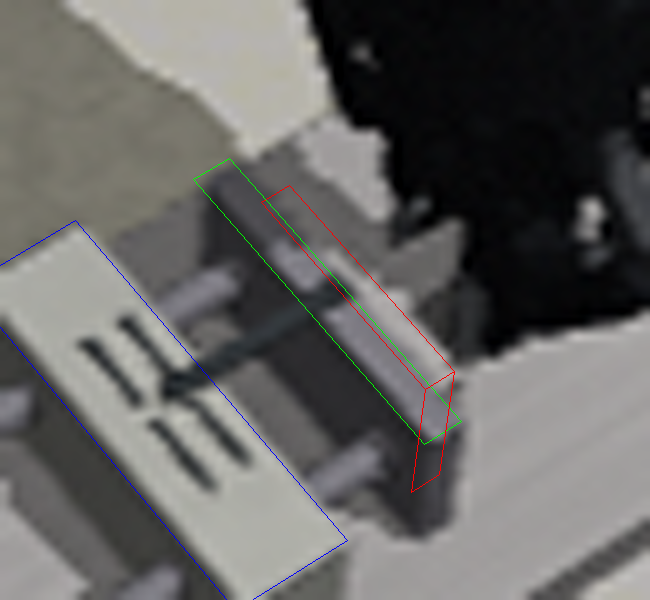

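With d = 13 mm and zero lateral offset, the overlay matches the picture: stop end, bracket end near (455,372), and pointer between the marks. Handing in.

Run:
```python
from h import *
show("final"); r.finish_job()
```

```text
final t29.33 jig xyz mm [-2.5  -0.05 29.49] F jig [-15.46   0.92  12.54] M [-0.05  2.61 -0.03] gap 0.0130 yawerr 0.0002 tilt [-0.0053 -0.0003]
the job is handed in; nothing more can be done
```

The bracket is on the jig bed with its wide face against the sprung stop. The arm was still gripping and pushing when I handed the job in at 29.3 s of the 51 s allowed.

- **Push:** in the scene camera the stop had gone in about 13 mm, roughly 10.5 N on the spring and well short of its 25 mm limit. The pointer tip was between the two marks.
- **Hold:** I held for about 5 s before handing in; the tool moved less than 0.05 mm.
- **Centring and squareness:** an overlay of the expected outlines matched the picture to about 1 mm. The tool was within 0.001 rad of the jig direction I measured.
- **Everything else:** in the last scene picture the other tray parts and the rest of the bench looked unmoved.

Some readings did not agree cleanly:
- **Wrist force:** it read about 15–16 N along the push. I attribute the extra 5 N or so to bed friction, because the arm was also pressing the bracket down with about 12–14 N.
- **Tilt:** the tool leaned 0.005 rad (0.3°) under load and I did not correct it.
- **False stops:** the force-triggered stop went off on start-up jerks during the approach, so I finished with slow, short moves instead.
- **Jig position:** the wrist and top cameras disagreed by about 2 mm on the jig's sideways position. I used the wrist value, which a second wrist view with the tool half-turned confirmed to within about 0.5 mm.

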